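# Pin the lamp carriage and hold the test block in the light path

### The job

Lock the lamp of the small inspection bench by putting the loose steel pin down through the holes of the lamp's tongue and the bracket beneath it until its collar sits on the tongue, and let go of it. Then pick up the clear test block by its two frosted sides only, never letting the gripper touch its polished ends or tipping it over, and finish while still holding it: upright, still, clear of everything, midway between lamp and screen with the light path running through the middle of both polished ends. Leave the pin in, the lamp where it is and the other things on the table alone.

Things in the scene. Friction and masses are not known exactly. Their poses are not given: they have to be found in the camera images.
- bench: Fixed grey bench, base 90 x 330 mm, 14 mm thick. Origin: centre of its underside on the table; x across, z up, y along the light path (level, at x = 0, 95 mm above the table) from the lamp (barrel 54 mm across, top at 122 mm, lens at y = -82 mm) to the white screen (80 mm wide, top at 122 mm, face at y = +141 mm). Nothing stands between lens and screen.
- carriage (a joint): Sliding lamp carriage on the bench, in m: 0 = against its stop in the working place, where the holes of tongue and bracket are in line (so at the start); it could be pushed up to 0.03 away from the screen against about 8 N of friction.
- lock_hole (a point): Centre of the mouth of the vertical 13 mm hole in the lamp's tongue (level plate 48 x 44 mm, 10 mm thick, on the lamp's +x side), on its top face 59 mm above the table, at bench x = +67, y = -115 mm. 1 mm below it the fixed bracket has the same hole in line, 34 mm deep. The lamp barrel's side is 40 mm from the hole's axis. Axes as the bench's.
- beam_mid (a point): Point on the light path, 95 mm above the table, at bench x = 0, y = +30 mm: midway between lens and screen. Axes as the bench's.
- pin: Loose 60 g lock pin, upright in its stand. Origin: centre of its collar's underside; z up towards the grip. Below: steel shank 10 mm across, 40 mm long, the last 8 mm tapering to 5 mm. Above: collar 26 mm across, 4 mm thick, then a black round grip 20 mm across, up to 32 mm above the origin. Fully home, its origin is at the lock hole's mouth.
- pin_stand: Wooden block 56 x 56 mm, 46 mm high, fixed to the table, with a vertical 13 mm hole through its middle that holds the pin, collar on the block's top. Origin: centre of the underside.
- block: Clear cast-plastic test block, about 100 g, standing loose on the table: 30 mm in x, 40 mm in y, 70 mm high. Origin: centre of the underside; z up. Frosted (matt, whitish) sides: the 40 mm wide faces at x = +15 and -15 mm; grip these. Polished clear ends: the 30 mm wide faces at y = +20 and -20 mm; light is to pass along y, either way round.
- block_mid (a point): Centre of the test block, 35 mm above its underside. Axes as the block's.
- polished_ends: The two polished ends of the test block, 24 x 69 mm windows at block y = +20 and -20 mm, fixed in the block. Same origin and axes as the block. Not to be touched.
- wrench: Bystander: steel wrench 170 mm long lying flat; origin at the underside. Leave alone.
- tin: Bystander: closed metal tin 70 mm across, 85 mm high; origin: centre of the underside. Leave alone.
- discs: Bystander: stack of moulded grey discs, one body, 84 mm across, 46 mm high; origin: centre of the underside. Leave alone.
There are look-alikes about, which are no part of the job. There is more than one size of the pin; the one meant has the size given above.

How it is judged:
By the outcome, as a careful person would: the job done as asked, in the order asked, and still so for the second after the job is handed in, while the arm keeps its last pose, push and grip.
It also fails if it takes over 51 s, if anything falls off the work surface, if the arm or the gripper's body presses on something with over 40 N, if the wrist force passes 120 N, or if a joint passes its speed limit or range.

### The arm

A 6-joint arm with a two-finger parallel gripper is mounted at the origin on the work surface. World frame = base frame: x ahead of the robot, y to its left, z up, the work surface at z = 0. Lengths are in m, angles in rad, forces in N, time in s.
With the tool pointing down it reaches from about 0.225 to 0.875 m from the base axis. Payload 3.4 kg.
Tool frame: the origin (TCP) lies at the very end of the fingers, on their centre line; the grasp point (between the pads) lies 19 mm behind it; z points along the fingers, y is the line along which they close (so a half turn about z gives the same grasp; the last joint's range is limited). The gripper opens to 85 mm and grips with 20 to 120 N. Pads are 22 mm wide; open, the fingers measure 114 mm over their backs; the gripper's body (76 mm by 85 mm) begins 54 mm behind the grasp point. The pads swing forward as they close: fully open they stand 13 mm farther back than shut.
Start: joints at [1.05, 0.276, 1.505, -0, 1.361, -0.121], TCP at [0.224, 0.53, 0.231] pointing down, gripper open.
Joint ranges: [-2.89, 2.89], [-0.75, 2.08], [0.22, 2.7], [-1.18, 4.32], [0.11, 2.71], [-2.7, 2.7]. Speed limits (rad/s): [2.57, 2.57, 3.14, 3.14, 3.14, 3.14].

### API

Orientations are given as a unit quaternion [w, x, y, z].
In Python, from rig import get_state, optics, sign_off gives the robot as it stands.
- The arm moves only by the tool send_rows, never from a script. Its argument "increments" is a list of rows, each an object with "gripper": the gripper's target within -1 to 1 (shut at 1, half-way at 0, fully open at -1); "linear": the shift along the world's x, y, z in m, a list of three; "delta_rot": the turn, a rotation vector about the world's x, y, z in rad, a list of three. In form: [{"gripper": gripper, "linear": [dx, dy, dz], "delta_rot": [rx, ry, rz]}, ...]. A call has 1 to 8 rows; each row is the pose to reach, as a shift and turn from the pose commanded when the call began; what a row does not reach only later rows make up. A row lasts 1/10 s, in which the tool goes at most 50 mm and 8.59 degrees, less where a joint would pass 70% of its speed; a pose out of reach is approached as far as the arm can. A call with a gripper value outside its range is refused whole. The fingers move at their own pace and stop on an object; "newtons" is the grip in N (left out, the last holds). Time passes only in rows, so rows that repeat a pose let the fingers close. It gives the time, the measured TCP pose, the force, the opening and the grip force at its end, in the units of the state.
- get_state(): the state, without advancing time (a new reading comes with each control period).
- optics.get_image(name): name is "scene" or "side" or "wrist"; returns a dict with "pixels" (384x512x3 uint8, blue, green, red), "K" (3x3 intrinsics, pixels), "k1" (the pictures are not rectified: a ray, as slopes to the right and down, at radius r is drawn at 1 + k1 r^2 times it, then the intrinsics apply), "rvec" (rotation vector, rad) and "tvec" (3), from world to camera coordinates, as OpenCV has them; the wrist camera has in their place "T_tool_cam" (4x4, takes a point from camera to tool coordinates, whose origin is the TCP and whose axes are the flange's). Camera axes: x right, y down, z forward; pixel columns grow to the right and rows downward; lengths in m; the calibration is good to about 2 mm. A picture is of the moment at which its call begins: read the wrist's pose just before it. There is no depth.
- sign_off(): hands the job in; it is judged then, once.
The state is a dict: "clock": time; "qpos": joint angles; "qd": joint speeds; "effort": joint torques, N m; "position": TCP position; "ee_rot": TCP orientation; "contact_force": force on the tool from outside, world axes, zero at the start; "moment": the same for the moment, N m; "width": finger opening in m; "gripper_force": force on a finger pad.
Only numpy, scipy, OpenCV 4.12 (cv2) and the standard library are available. Lean on these libraries where they do the work, as an engineer would, in place of code of your own. Each camera call takes 0.05 s, during which the arm holds its last target. There are 200 camera calls.

## Working session

There is one attempt and no reset: what is moved stays moved. The work goes in short steps, Python scripts to look and compute and a tool call to move; the robot and the scene stay as the last step left them, time stands still between calls to the robot, and variables do not carry over. Pictures are saved under pics/ and viewed, at most 10 in all, crops included, and the job is handed in when it is done.

Besides the shell and the picture viewer there is one more tool, called after "Emit:" as name([rows], argument=value, ...), one row to a line, values as JSON. send_rows: Moves the arm, as the interface text tells. Its arguments: {"type":"object","properties":{"increments":{"type":"array"},"newtons":{"type":"number"}},"required":["increments"]}

```bash
mkdir -p pics; ls; cat > h.py <<'E'
import numpy as np, cv2, pickle
from rig import get_state, optics
from scipy.spatial.transform import Rotation as R
def snap(n,f):
    s=get_state(); d=optics.get_image(n); d['state']=s
    d['pixels']=np.asarray(d['pixels']); cv2.imwrite(f'pics/{f}.png',d['pixels']); pickle.dump(d,open(f'pics/{f}.pkl','wb')); return d
def load(f): return pickle.load(open(f'pics/{f}.pkl','rb'))
def cam(d):
    K=np.array(d['K'])
    if 'rvec' in d:
        Rc=cv2.Rodrigues(np.array(d['rvec'],float))[0]; t=np.array(d['tvec'],float).ravel()
    else:
        q=d['state']['ee_rot']; T=np.eye(4); T[:3,:3]=R.from_quat([q[1],q[2],q[3],q[0]]).as_matrix(); T[:3,3]=d['state']['position']
        M=np.linalg.inv(T@np.array(d['T_tool_cam'])); Rc,t=M[:3,:3],M[:3,3]
    return K,d['k1'],Rc,t
def proj(d,P):
    K,k1,Rc,t=cam(d); p=np.atleast_2d(P)@Rc.T+t; s=p[:,:2]/p[:,2:]
    s=s*(1+k1*(s**2).sum(1,keepdims=True)); return s@K[:2,:2].T+K[:2,2]
def ray(d,uv):
    K,k1,Rc,t=cam(d); n=(np.linalg.inv(K)@[uv[0],uv[1],1])[:2]; s=n.copy()
    for _ in range(30): s=n/(1+k1*(s@s))
    return -Rc.T@t, Rc.T@np.array([s[0],s[1],1])
def onz(d,uv,z):
    c,v=ray(d,uv); return (c+v*(z-c[2])/v[2])[:3]
def crop(f,x0,y0,w,h,k):
    i=cv2.imread(f'pics/{f}.png')[y0:y0+h,x0:x0+w]; return cv2.resize(i,None,fx=k,fy=k,interpolation=cv2.INTER_CUBIC)
E
python3 - <<'E'
from h import *
for n in('scene','side','wrist'):
    d=snap(n,n+'0'); K,k1,Rc,t=cam(d); print(n,K[0,0],k1,-Rc.T@t,Rc[2])
s=get_state(); print(s)
a=[cv2.imread(f'pics/{n}0.png') for n in('scene','side','wrist')]
E
```

```text
pics
scene 360.2009438360098 0.02957116088956204 [ 1.4077759  -0.01655458  0.80211521] [-0.76155746 -0.0502776  -0.64614426]
side 365.97580200114277 -0.04069761034218668 [ 0.06892923 -0.70271533  0.55165913] [ 0.49111842  0.69111477 -0.53024813]
wrist 308.79692474368517 -0.017242362626707055 [0.15763759 0.55831773 0.37255761] [ 0.26218134 -0.11232937 -0.95845869]
{'clock': 0.15, 'qpos': array([ 1.05002657e+00,  2.76455819e-01,  1.50582402e+00,  6.70811917e-06,
        1.36070129e+00, -1.21015179e-01]), 'qd': array([-6.63326002e-05, -1.85890901e-03, -3.93598444e-03, -1.18913928e-03,
        7.79650717e-04,  6.52702787e-05]), 'effort': array([ 1.69733910e-03, -4.17143977e+01, -2.46032435e+01,  2.02915890e-04,
        7.67354592e-03, -3.17117021e-06]), 'position': array([0.22360352, 0.52932427, 0.23064225]), 'ee_rot': array([-2.22085248e-04,  1.98549704e-01,  9.80090574e-01, -6.57767870e-04]), 'contact_force': array([-0.35512078, -0.04315641, -0.11611492]), 'moment': array([ 0.00018985, -0.04295498, -0.05530279]), 'gripper_force': 0.0, 'width': 0.08553373083656435}
```

View pics/scene0.png

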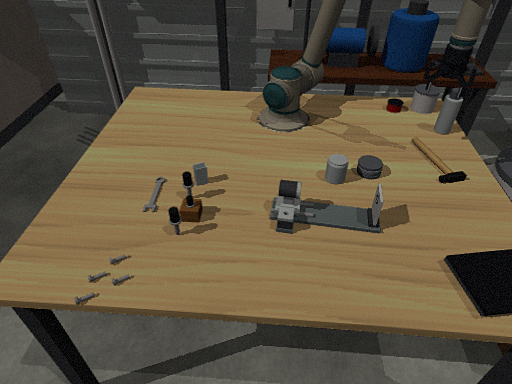

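View pics/side0.png

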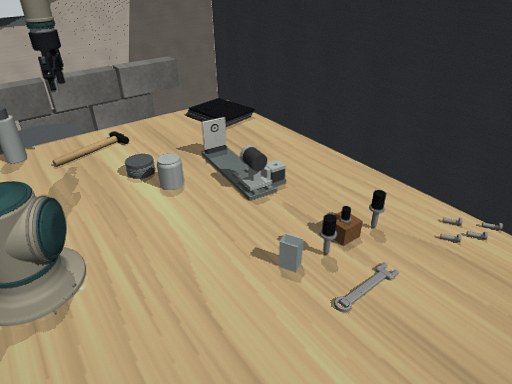

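Scene view: the bench has its lamp at about (289,190), tongue at (287,213) and screen at (377,205). The block is at (200,174).

Things that could be taken for the pin, by scene pixel:
- A pin in the wooden stand at (190,202), which matches the description.
- A bigger loose pin at (187,183).
- Another loose pin at (174,218).
- Bolts around (100,275).

I'll check the choice in a crop.

```bash
python3 - <<'E'
from h import *
a=crop('scene0',140,155,100,90,6); b=crop('scene0',262,170,130,75,6)
cv2.imwrite('pics/c1.png',a)
cv2.imwrite('pics/c2.png',b)
cv2.imwrite('pics/c3.png',np.vstack([crop('side0',275,180,130,95,6)]))
E
```

```text
(no output)
```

View pics/c1.png

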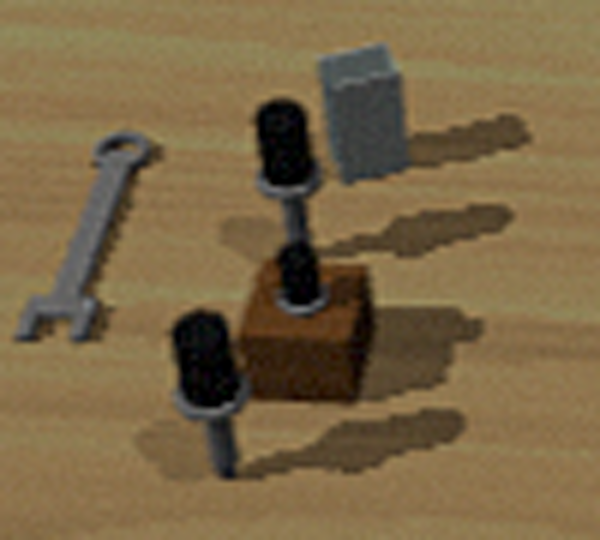

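View pics/c2.png

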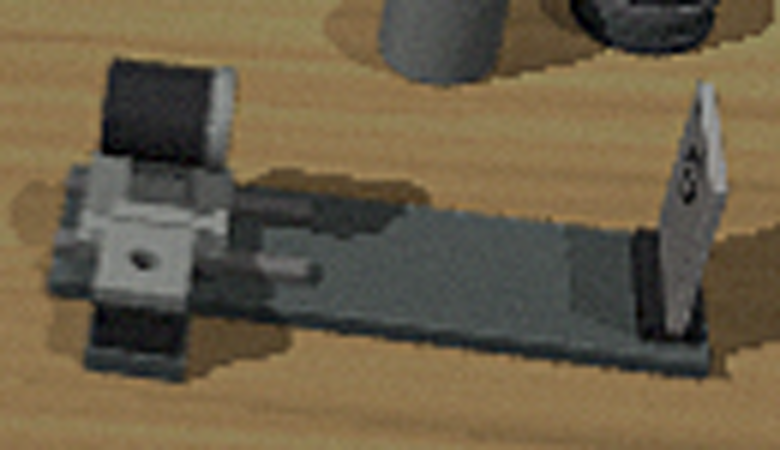

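View pics/c3.png

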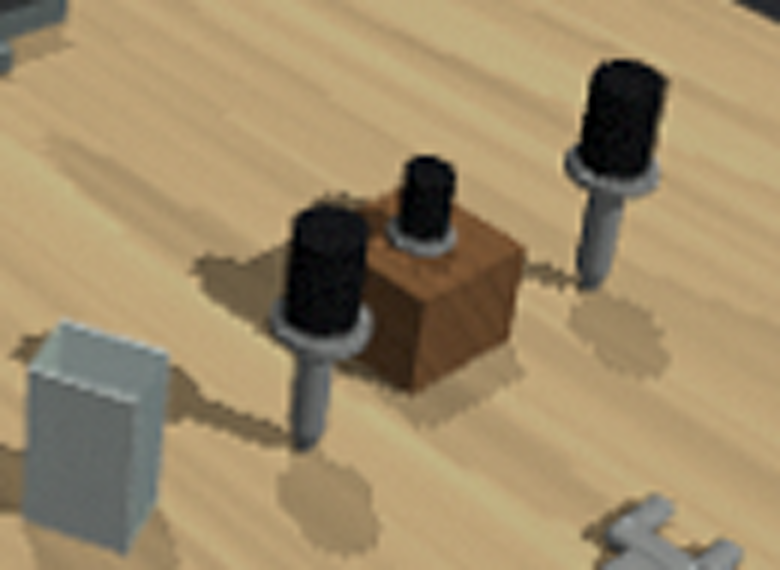

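The crops show the target: the small pin in the wooden stand, collar at c1 (302,297) and c3 (423,233). The two freestanding pins are clearly bigger, so they are look-alikes and also obstacles. The lock hole is at c2 (145,259). The block's corners are readable in both views.

```bash
python3 - <<'E'
from h import *
from scipy.optimize import least_squares
S,D=load('scene0'),load('side0')
f=lambda x0,y0,p:np.array([x0,y0])+(np.array(p)+.5)/6-.5
c1=lambda *p:f(140,155,p); c2=lambda *p:f(262,170,p); c3=lambda *p:f(275,180,p)
def fit(obs,x0):
    def res(x):
        c,s=np.cos(x[2]),np.sin(x[2]); r=[]
        for d,P,uv in obs:
            P=np.array(P)/1e3; W=[x[0]+c*P[0]-s*P[1],x[1]+s*P[0]+c*P[1],P[2]]
            r+=list(proj(d,W)[0]-uv)
        return r
    o=least_squares(res,x0); return o.x.round(4),np.sqrt(np.mean(o.fun**2)).round(2)
def pt(obs): # free 3D
    o=least_squares(lambda X:np.ravel([proj(d,X)[0]-uv for d,uv in obs]),[.6,-.2,.05]); return o.x.round(4),np.abs(o.fun).max().round(2)
print('pin top',pt([(S,c1(299,248)),(D,c3(428,166))]),'collar',pt([(S,c1(302,296)),(D,c3(423,232))]))
print('big1 collar',pt([(S,c1(288,181)),(D,c3(323,325))]),'tip',pt([(S,c1(297,245)),(D,c3(305,447))]))
print('big2 collar',pt([(S,c1(211,394)),(D,c3(612,170))]),'tip',pt([(S,c1(229,475)),(D,c3(590,287))]))
print('bench',fit([(S,(67,-115,59),c2(145,259)),(S,(-40,141,122),c2(701,84)),(S,(40,141,122),c2(717,190)),(S,(45,165,0),c2(708,377)),(S,(45,165,14),c2(710,350))],[.6,.1,0]))
from itertools import product
sc=[c1(320,60),c1(385,45),c1(402,75),c1(335,90),c1(347,183),c1(408,165)]
# world: far-left=(x-,y-), far right (x-,y+), near right(x+,y+), near left(x+,y-)
sd=[c3(62,320),c3(168,350),c3(130,400),c3(27,372),c3(25,518),c3(125,553),c3(158,505)]
# side view: upper-left..: right=(+x), 62=(-,+)168=(+,+)130=(+,-)27=(-,-)
for A,B in((15,20),(20,15)):
    o=[(S,P,u) for P,u in zip([(-A,-B,70),(-A,B,70),(A,B,70),(A,-B,70),(A,-B,0),(A,B,0)],sc)]
    q=[(D,P,u) for P,u in zip([(-A,B,70),(A,B,70),(A,-B,70),(-A,-B,70),(-A,-B,0),(A,-B,0),(A,B,0)],sd)]
    print('block',A,fit(o+q,[.5,-.2,0]),fit(o,[.5,-.2,0]),fit(q,[.5,-.2,0]))
for n,(u,v) in dict(tin=(337,180),discs=(370,174)).items(): print(n,onz(S,(u,v),0))
print(onz(S,(162,180),0),onz(S,(150,210),0))
E
```

```text
pin top (array([ 0.6262, -0.2723,  0.0792]), np.float64(0.75)) collar (array([ 0.6279, -0.2735,  0.0483]), np.float64(0.59))
big1 collar (array([ 0.5491, -0.2971,  0.0563]), np.float64(0.5)) tip (array([ 0.543 , -0.3003,  0.0045]), np.float64(0.71))
big2 collar (array([ 0.7071, -0.2984,  0.0574]), np.float64(0.48)) tip (array([ 7.071e-01, -2.984e-01, -1.000e-04]), np.float64(0.76))
bench (array([ 0.5943,  0.1402, -0.0866]), np.float64(0.79))
block 15 (array([ 0.4628, -0.2729, -0.8291]), np.float64(3.97)) (array([ 0.462 , -0.2727,  0.4946]), np.float64(0.42)) (array([ 0.463 , -0.2762, -1.096 ]), np.float64(1.89))
block 20 (array([ 0.4614, -0.2727, -0.7442]), np.float64(4.06)) (array([ 0.4603, -0.2733,  0.4377]), np.float64(1.12)) (array([ 0.4619, -0.276 , -1.1176]), np.float64(0.46))
tin [4.14156446e-01 1.98178258e-01 1.11022302e-16]
discs [0.37031067 0.31891818 0.        ]
[ 0.46491049 -0.41074286  0.        ] [ 0.61425654 -0.40756735  0.        ]
```

Emit:
send_rows([
  {"gripper":-1,"linear":[0.427,-0.509,0],"delta_rot":[0,0,0.313]},
  {"gripper":-1,"linear":[0.427,-0.509,0],"delta_rot":[0,0,0.313]},
  {"gripper":-1,"linear":[0.427,-0.509,0],"delta_rot":[0,0,0.313]},
  {"gripper":-1,"linear":[0.427,-0.509,0],"delta_rot":[0,0,0.313]},
  {"gripper":-1,"linear":[0.427,-0.509,0],"delta_rot":[0,0,0.313]},
  {"gripper":-1,"linear":[0.427,-0.509,0],"delta_rot":[0,0,0.313]},
  {"gripper":-1,"linear":[0.427,-0.509,0],"delta_rot":[0,0,0.313]},
  {"gripper":-1,"linear":[0.427,-0.509,0],"delta_rot":[0,0,0.313]},
])

```text
clock: 0.95
position: [0.4772, 0.2271, 0.2312]
ee_rot: [-0.0, 0.043, 0.999, 0.0]
contact_force: [-0.3, 0.7, -1.1]
width: 0.0854
gripper_force: 0.0
```

Emit:
send_rows([
  {"gripper":-1,"linear":[0.172,-0.205,-0.03],"delta_rot":[0,0,0]},
  {"gripper":-1,"linear":[0.172,-0.205,-0.03],"delta_rot":[0,0,0]},
  {"gripper":-1,"linear":[0.172,-0.205,-0.03],"delta_rot":[0,0,0]},
  {"gripper":-1,"linear":[0.172,-0.205,-0.03],"delta_rot":[0,0,0]},
  {"gripper":-1,"linear":[0.172,-0.205,-0.03],"delta_rot":[0,0,0]},
  {"gripper":-1,"linear":[0.172,-0.205,-0.03],"delta_rot":[0,0,0]},
  {"gripper":-1,"linear":[0.172,-0.205,-0.03],"delta_rot":[0,0,0]},
  {"gripper":-1,"linear":[0.172,-0.205,-0.03],"delta_rot":[0,0,0]},
])

```text
clock: 1.75
position: [0.6476, 0.0244, 0.2008]
ee_rot: [-0.001, 0.044, 0.999, 0.001]
contact_force: [-0.6, 0.5, -0.5]
width: 0.0851
gripper_force: 0.0
```

```bash
python3 - <<'E'
from h import *
d=snap('wrist','w1'); print(d['state']['position'],d['state']['ee_rot'])
print(proj(d,[.651,.02,.059]))
cv2.imwrite('pics/w1b.png',cv2.resize(d['pixels'],None,fx=1.5,fy=1.5,interpolation=cv2.INTER_CUBIC))
E
```

```text
[0.64760792 0.02435777 0.20075684] [-1.05554888e-03  4.36532391e-02  9.99046031e-01  5.54539654e-04]
[[252.2439447  182.84387475]]
```

View pics/w1b.png

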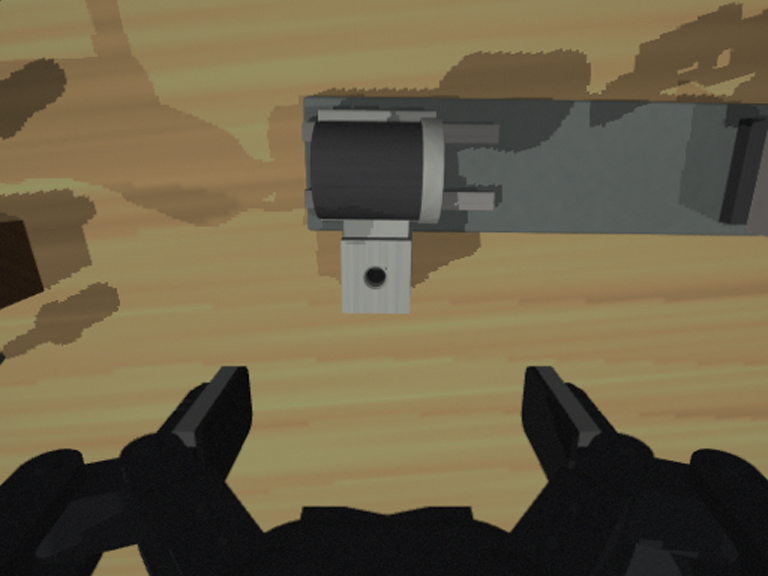

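The wrist view shows the tongue hole at (375,277) in the 1.5x picture, within about 2 px of where I predicted it. The bench edges run nearly horizontal.

```bash
python3 - <<'E'
from h import *
d=load('w1'); g=lambda x,y,z:onz(d,((x+.5)/1.5-.5,(y+.5)/1.5-.5),z)
# refine hole by dark centroid
print('hole',g(375,277,.059))
i=cv2.cvtColor(d['pixels'],cv2.COLOR_BGR2GRAY)[174:195,238:262]; m=i<90; ys,xs=np.nonzero(m); print(xs.mean()+238,ys.mean()+174,m.sum(),onz(d,(xs.mean()+238,ys.mean()+174),.059))
for a,b in(((320,97.5),(750,102)),((320,229),(750,235))):
    A,B=g(*a,.014),g(*b,.014); print(A,B,-np.arctan2(B[0]-A[0],B[1]-A[1]))
A,B=g(342,240,.059),g(410,240,.059);C,D=g(342,313,.059),g(410,313,.059);print(-np.arctan2((B-A+D-C)[0],(B-A+D-C)[1]),(A+B+C+D)/4,C,D)
E
```

```text
hole [0.65242313 0.01756298 0.059     ]
249.56953642384107 184.21192052980132 151 [0.65211826 0.01733952 0.059     ]
[ 0.5386753  -0.00928426  0.014     ] [0.56530287 0.27748489 0.014     ] -0.09258819515020265
[ 0.62567829 -0.02035965  0.014     ] [0.65679851 0.28919312 0.014     ] -0.10019619436631247
-0.08775857034003481 [0.65270146 0.0181745  0.059     ] [ 0.67466629 -0.00608069  0.059     ] [0.67854216 0.03793917 0.059     ]
```

Emit:
send_rows([
  {"gripper":-1,"linear":[-0.02,-0.296,0],"delta_rot":[0,0,0]},
  {"gripper":-1,"linear":[-0.02,-0.296,0],"delta_rot":[0,0,0]},
  {"gripper":-1,"linear":[-0.02,-0.296,0],"delta_rot":[0,0,0]},
  {"gripper":-1,"linear":[-0.02,-0.296,0],"delta_rot":[0,0,0]},
  {"gripper":-1,"linear":[-0.02,-0.296,0],"delta_rot":[0,0,0]},
  {"gripper":-1,"linear":[-0.02,-0.296,0],"delta_rot":[0,0,0]},
  {"gripper":-1,"linear":[-0.02,-0.296,0],"delta_rot":[0,0,0]},
  {"gripper":-1,"linear":[-0.02,-0.296,0],"delta_rot":[0,0,0]},
])

```text
clock: 2.6
position: [0.6279, -0.2711, 0.2016]
ee_rot: [-0.0, 0.044, 0.999, 0.001]
contact_force: [-0.3, 0.5, -0.9]
width: 0.0851
gripper_force: 0.0
```

```bash
python3 - <<'E'
from h import *
d=snap('wrist','w2'); print(d['state']['position'],d['state']['ee_rot'],d['state']['clock'])
print(proj(d,[[.627,-.273,.05],[.627,-.273,.078],[.4615,-.274,.07]]))
cv2.imwrite('pics/w2b.png',cv2.resize(d['pixels'],None,fx=1.5,fy=1.5,interpolation=cv2.INTER_CUBIC))
E
```

```text
[ 0.62791165 -0.27114586  0.20163732] [-3.81091679e-05  4.35918580e-02  9.99049195e-01  6.73770992e-04] 2.6
[[254.48557734 175.49100108]
 [254.25727411 182.89849992]
 [233.71696757 -26.64515005]]
```

View pics/w2b.png

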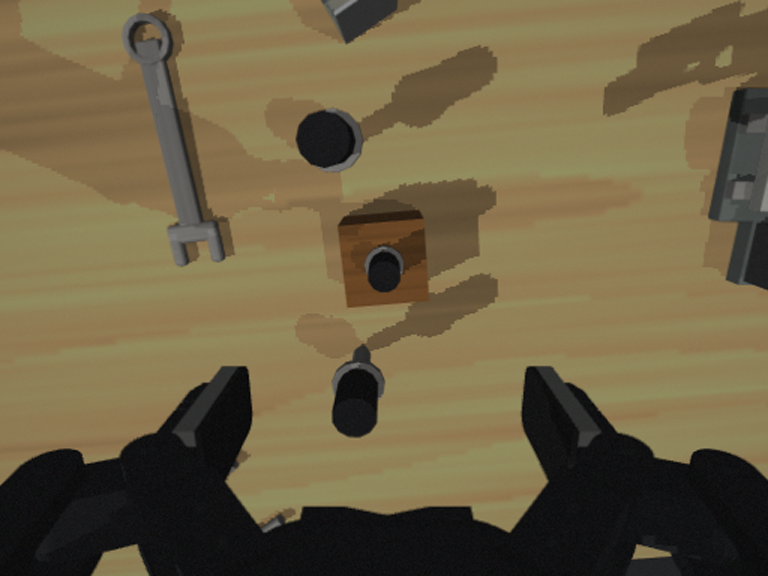

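The wrist view shows the pin's grip top at (383,276) and its collar just above, both inside the stand. That puts the pin at about (0.628, -0.272), with the bigger pins clear of the fingers' closing line. I'll descend next.

Emit:
send_rows([
  {"gripper":-1,"linear":[0,-0.001,-0.04],"delta_rot":[0,0,0]},
  {"gripper":-1,"linear":[0,-0.001,-0.08],"delta_rot":[0,0,0]},
  {"gripper":-1,"linear":[0,-0.001,-0.11],"delta_rot":[0,0,0]},
  {"gripper":-1,"linear":[0,-0.001,-0.13],"delta_rot":[0,0,0]},
  {"gripper":-1,"linear":[0,-0.001,-0.14],"delta_rot":[0,0,0]},
  {"gripper":-1,"linear":[0,-0.001,-0.147],"delta_rot":[0,0,0]},
  {"gripper":0,"linear":[0,-0.001,-0.147],"delta_rot":[0,0,0]},
  {"gripper":0,"linear":[0,-0.001,-0.147],"delta_rot":[0,0,0]},
])

```text
clock: 3.45
position: [0.6292, -0.2729, 0.0556]
ee_rot: [0.001, 0.043, 0.999, -0.0]
contact_force: [-0.1, 0.7, 0.4]
width: 0.0591
gripper_force: 0.0
```

Emit:
send_rows([
  {"gripper":1,"linear":[0,0,0],"delta_rot":[0,0,0]},
  {"gripper":1,"linear":[0,0,0],"delta_rot":[0,0,0]},
  {"gripper":1,"linear":[0,0,0],"delta_rot":[0,0,0]},
  {"gripper":1,"linear":[0,0,0],"delta_rot":[0,0,0]},
  {"gripper":1,"linear":[0,0,0],"delta_rot":[0,0,0]},
  {"gripper":1,"linear":[0,0,0],"delta_rot":[0,0,0]},
], newtons=40)

```text
clock: 4.05
position: [0.6288, -0.2735, 0.0553]
ee_rot: [0.001, 0.043, 0.999, -0.0]
contact_force: [-1.0, 0.8, 5.8]
width: 0.0183
gripper_force: 39.2
```

Emit:
send_rows([
  {"gripper":1,"linear":[0,0,0.015],"delta_rot":[0,0,0]},
  {"gripper":1,"linear":[0,0,0.035],"delta_rot":[0,0,0]},
  {"gripper":1,"linear":[0,0,0.06],"delta_rot":[0,0,0]},
  {"gripper":1,"linear":[0,0,0.085],"delta_rot":[0,0,0]},
  {"gripper":1,"linear":[0,0,0.1],"delta_rot":[0,0,0]},
  {"gripper":1,"linear":[0,0,0.1],"delta_rot":[0,0,0]},
  {"gripper":1,"linear":[0,0,0.1],"delta_rot":[0,0,0]},
])

```text
clock: 4.75
position: [0.628, -0.2729, 0.1543]
ee_rot: [-0.0, 0.043, 0.999, 0.0]
contact_force: [-0.4, 0.1, -0.1]
width: 0.0186
gripper_force: 39.1
```

Emit:
send_rows([
  {"gripper":1,"linear":[0.002,0.03,0],"delta_rot":[0,0,0]},
  {"gripper":1,"linear":[0.006,0.075,0],"delta_rot":[0,0,0]},
  {"gripper":1,"linear":[0.01,0.12,0],"delta_rot":[0,0,0]},
  {"gripper":1,"linear":[0.014,0.165,0],"delta_rot":[0,0,0]},
  {"gripper":1,"linear":[0.018,0.21,0],"delta_rot":[0,0,0]},
  {"gripper":1,"linear":[0.022,0.25,0],"delta_rot":[0,0,0]},
  {"gripper":1,"linear":[0.023,0.28,0],"delta_rot":[0,0,0]},
  {"gripper":1,"linear":[0.0235,0.291,0],"delta_rot":[0,0,0]},
])

```text
clock: 5.55
position: [0.6506, 0.0213, 0.1526]
ee_rot: [-0.002, 0.042, 0.999, 0.001]
contact_force: [-0.1, -0.8, -0.5]
width: 0.0188
gripper_force: 39.2
```

Emit:
send_rows([
  {"gripper":1,"linear":[0,0,0],"delta_rot":[0,0,0]},
  {"gripper":1,"linear":[0,0,0],"delta_rot":[0,0,0]},
  {"gripper":1,"linear":[0,0,0],"delta_rot":[0,0,0]},
])

```text
clock: 5.85
position: [0.6517, 0.0162, 0.1539]
ee_rot: [-0.0, 0.044, 0.999, -0.0]
contact_force: [0.3, 0.1, -0.9]
width: 0.0184
gripper_force: 39.2
```

```bash
python3 - <<'E'
from h import *
d=snap('wrist','w3'); e=snap('side','s3'); f=snap('scene','c3s');print(d['state']['position'],d['state']['ee_rot'],d['state']['clock'],d['state']['contact_force'])
p=d['state']['position']
u=proj(e,p)[0].astype(int);v=proj(f,p)[0].astype(int);print(u,v)
a=crop('side'[0]+'3',u[0]-22,u[1]-25,50,60,8);b=crop('c3s',v[0]-22,v[1]-25,50,60,8)
c=d['pixels']
cv2.imwrite('pics/m3.png',np.hstack([a,b]))
E
```

```text
[0.6517307  0.01617892 0.15394483] [-3.26564074e-04  4.41845713e-02  9.99023271e-01 -3.48948803e-04] 5.85 [ 0.25998602  0.05994674 -0.85756263]
[274 132] [287 188]
```

View pics/m3.png

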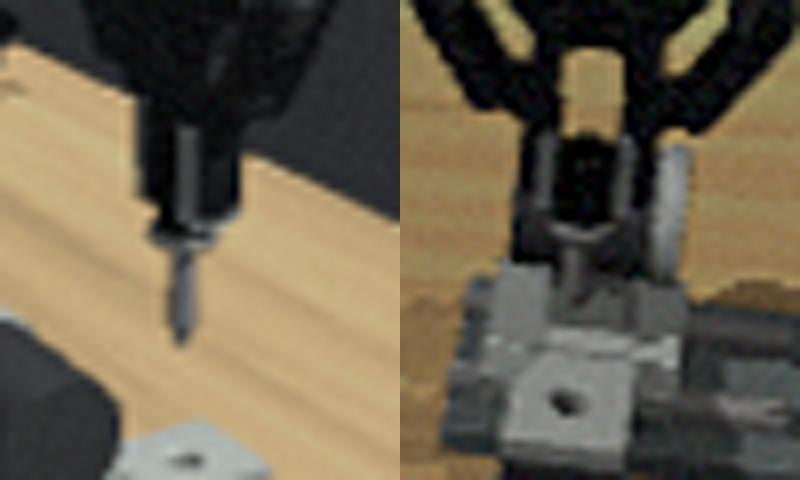

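The pin is held upright. The tip is at side (274.0,149.3) and scene (286.1,199); the hole is at side (274.9,164.0) and scene (285.8,212.9).

```bash
python3 - <<'E'
from h import *
from scipy.optimize import least_squares
S,D=load('c3s'),load('s3')
def pt(a,b):
    o=least_squares(lambda X:np.r_[proj(S,X)[0]-a,proj(D,X)[0]-b],[.6,0,.05]); return o.x.round(4),np.abs(o.fun).max().round(2)
print(pt((286.1,199),(274,149.3)),pt((285.8,212.9),(274.9,164)))
w=load('w3'); T=np.array([.6521,.0173,.059]);print(proj(w,[T,[.6517,.0162,.1046]]))
i=cv2.cvtColor(w['pixels'],cv2.COLOR_BGR2GRAY)
c=proj(w,T)[0].astype(int); cv2.imwrite('pics/w3b.png',crop('w3',c[0]-50,c[1]-50,100,75,8))
E
```

```text
(array([0.6476, 0.0149, 0.1075]), np.float64(0.55)) (array([0.6536, 0.0171, 0.0582]), np.float64(0.51))
[[258.05243776 193.42339155]
 [256.46064567 213.0602191 ]]
```

View pics/w3b.png

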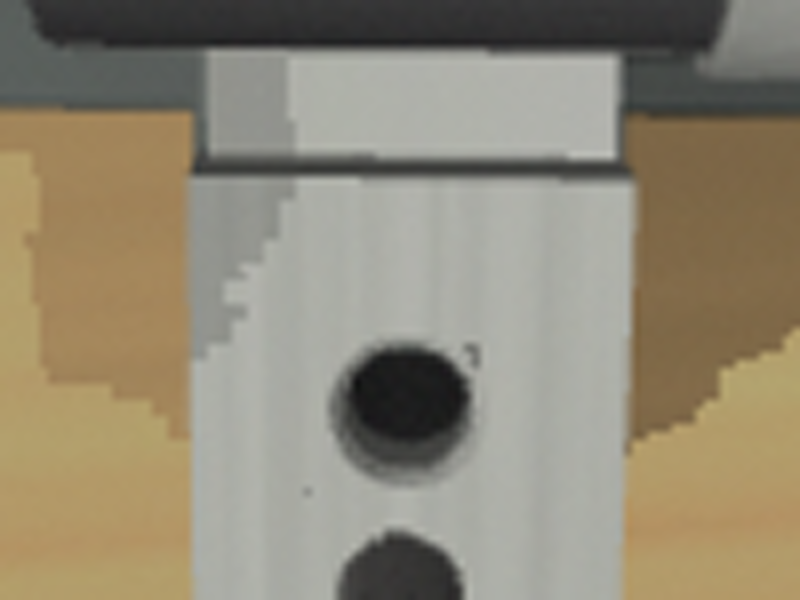

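The wrist crop shows the hole rim centred at (258.0,194.1) and the pin tip at about column 257.5. The tip needs about +1.4 mm in x and +0.5 mm in y.

Emit:
send_rows([
  {"gripper":1,"linear":[0.0014,0.0005,-0.01],"delta_rot":[0,0,0]},
  {"gripper":1,"linear":[0.0014,0.0005,-0.025],"delta_rot":[0,0,0]},
  {"gripper":1,"linear":[0.0014,0.0005,-0.036],"delta_rot":[0,0,0]},
  {"gripper":1,"linear":[0.0014,0.0005,-0.042],"delta_rot":[0,0,0]},
  {"gripper":1,"linear":[0.0014,0.0005,-0.045],"delta_rot":[0,0,0]},
  {"gripper":1,"linear":[0.0014,0.0005,-0.048],"delta_rot":[0,0,0]},
  {"gripper":1,"linear":[0.0014,0.0005,-0.051],"delta_rot":[0,0,0]},
  {"gripper":1,"linear":[0.0014,0.0005,-0.053],"delta_rot":[0,0,0]},
])

```text
clock: 6.8
position: [0.6535, 0.0184, 0.1015]
ee_rot: [0.0, 0.043, 0.999, 0.0]
contact_force: [-0.5, -0.6, -0.6]
width: 0.0184
gripper_force: 39.2
```

Emit:
send_rows([
  {"gripper":1,"linear":[0,0,-0.004],"delta_rot":[0,0,0]},
  {"gripper":1,"linear":[0,0,-0.008],"delta_rot":[0,0,0]},
  {"gripper":1,"linear":[0,0,-0.012],"delta_rot":[0,0,0]},
  {"gripper":1,"linear":[0,0,-0.016],"delta_rot":[0,0,0]},
  {"gripper":1,"linear":[0,0,-0.02],"delta_rot":[0,0,0]},
])

```text
clock: 7.3
position: [0.6532, 0.0184, 0.0809]
ee_rot: [-0.0, 0.043, 0.999, 0.0]
contact_force: [-0.1, -0.2, 0.2]
width: 0.0186
gripper_force: 39.2
```

Emit:
send_rows([
  {"gripper":1,"linear":[0,0,-0.004],"delta_rot":[0,0,0]},
  {"gripper":1,"linear":[0,0,-0.008],"delta_rot":[0,0,0]},
  {"gripper":1,"linear":[0,0,-0.011],"delta_rot":[0,0,0]},
  {"gripper":1,"linear":[0,0,-0.012],"delta_rot":[0,0,0]},
  {"gripper":1,"linear":[0,0,-0.012],"delta_rot":[0,0,0]},
])

```text
clock: 7.8
position: [0.6531, 0.0184, 0.0691]
ee_rot: [-0.0, 0.043, 0.999, 0.0]
contact_force: [-0.1, -0.2, 0.2]
width: 0.0182
gripper_force: 39.2
```

Emit:
send_rows([
  {"gripper":1,"linear":[0,0,-0.0005],"delta_rot":[0,0,0]},
  {"gripper":1,"linear":[0,0,-0.001],"delta_rot":[0,0,0]},
  {"gripper":1,"linear":[0,0,-0.001],"delta_rot":[0,0,0]},
])

```text
clock: 8.1
position: [0.6534, 0.0184, 0.0685]
ee_rot: [0.0, 0.043, 0.999, 0.0]
contact_force: [0.7, -0.5, -0.1]
width: 0.0186
gripper_force: 39.2
```

Emit:
send_rows([
  {"gripper":1,"linear":[0,0,-0.0007],"delta_rot":[0,0,0]},
  {"gripper":1,"linear":[0,0,-0.0012],"delta_rot":[0,0,0]},
  {"gripper":1,"linear":[0,0,-0.0012],"delta_rot":[0,0,0]},
])

```text
clock: 8.4
position: [0.6534, 0.0184, 0.0683]
ee_rot: [0.0, 0.043, 0.999, -0.0]
contact_force: [-1.6, -0.1, 5.0]
width: 0.0184
gripper_force: 39.7
```

Collar contact, +5 N at the expected height, so I'll release.

Emit:
send_rows([
  {"gripper":0,"linear":[0,0,0],"delta_rot":[0,0,0]},
  {"gripper":-0.3,"linear":[0,0,0],"delta_rot":[0,0,0]},
  {"gripper":-0.3,"linear":[0,0,0],"delta_rot":[0,0,0]},
  {"gripper":-0.3,"linear":[0,0,0],"delta_rot":[0,0,0]},
  {"gripper":-0.3,"linear":[0,0,0],"delta_rot":[0,0,0]},
])

```text
clock: 8.9
position: [0.6532, 0.0184, 0.0669]
ee_rot: [-0.0, 0.043, 0.999, 0.0]
contact_force: [-0.7, 0.1, -0.2]
width: 0.0557
gripper_force: 0.0
```

Emit:
send_rows([
  {"gripper":-0.3,"linear":[0,0,0.02],"delta_rot":[0,0,0]},
  {"gripper":-0.5,"linear":[0,0,0.05],"delta_rot":[0,0,0]},
  {"gripper":-1,"linear":[0,0,0.09],"delta_rot":[0,0,0]},
  {"gripper":-1,"linear":[0,0,0.13],"delta_rot":[0,0,0]},
  {"gripper":-1,"linear":[0,0,0.15],"delta_rot":[0,0,0]},
  {"gripper":-1,"linear":[0,0,0.15],"delta_rot":[0,0,0]},
  {"gripper":-1,"linear":[0,0,0.15],"delta_rot":[0,0,0]},
])

```text
clock: 9.6
position: [0.653, 0.0184, 0.2168]
ee_rot: [-0.0, 0.043, 0.999, 0.0]
contact_force: [-0.2, 0.5, 0.4]
width: 0.0856
gripper_force: 0.0
```

```bash
python3 - <<'E'
from h import *
d=snap('wrist','w4'); print(d['state']['position'],d['state']['ee_rot'],d['state']['width'])
# black grip of pin inside tongue: print dark-blob centroid near projected top, and tip-of-collar height check in side view
t=np.array([.6527,.0173]); print(proj(d,[[*t,.091],[*t,.063],[*t,.059]]))
i=cv2.cvtColor(d['pixels'],cv2.COLOR_BGR2GRAY); c=proj(d,[*t,.091])[0].astype(int); sub=i[c[1]-22:c[1]+23:2,c[0]-20:c[0]+21:2]
print(c);[print(' '.join(f'{v:3d}' for v in r)) for r in sub]
E
```

```text
[0.65295784 0.01843363 0.21682115] [-1.19357988e-04  4.33839557e-02  9.99058464e-01  6.35132254e-05] 0.0855771654131386
[[255.31326597 182.9158695 ]
 [255.48149532 175.56509984]
 [255.50313573 174.6196661 ]]
[255 182]
147 145 147 146 120 120 124 143 145 145 148 148 132 100 143  99  98  96  96  98  98
148 143 125 124 118 119 121 121 121 118  72  60  90  93  99 100  98  95  96  97  97
144 124 122 125 120 120 121 119  77  94 110 115  88  74  66  96  98  96  97  98  98
145 121 122 124 119 119 121  79  96  95  45  51  49  72  77  73  80  96  96  98  98
145 122 124 123 119 117  85  98  72  22  15  14  12  14  39  78  75  96  96  99  98
124 122 123 123 118 119  97  85  13  12  13  16  13  14  16  35  80  79  95  99  99
122 122 123 122 118 113  94  19  15  12  14  15  18  12  15  16  66  76  95  98  99
147 122 122 123 119 102  95  16  12  23  27  26  28  26  18  10  29  77  96  99  99
145 123 123 124 119 108  74  17  25  25  28  27  25  24  24  24  21  77  96 100 125
146 145 146 144 118 111  49  24  26  27  25  23  24  23  26  28  20  80 101 145 145
145 145 145 147 139 117  37  26  22  25  2
[... 349 characters left out ...]
  24  28 129 140 144 144 144
145 144 145 146 140 142 145 136  24  26  25  25  25  26  24  84 144 139 144 144 143
143 145 145 147 142 142 146 142 141  89  26  23  25  55 141 146 144 138 144 145 145
143 145 145 146 141 142 145 142 144 143 146 143 143 142 142 146 145 138 143 145 143
143 144 145 147 140 142 144 142 143 144 148 145 144 143 144 146 145 137 146 144 144
131 132 131 131 130 131 131 131 131 132 131 131 130 131 132 131 131 131 130 131 130
130 131 129 130 130 130 130 131 129 130 130 129 129 130 129 129 129 128 129 129 129
130 130 129 130 129 130 129 129 129 129 129 129 129 129 128 128 128 128 128 129 128
128 128 128 129 129 128 130 129 129 128 130 130 131 131 130 131 131 132 133 132 131
```

The pin is home: its grip top shows as a dark disc centred at about (257,183), as expected. On to the block.

Emit:
send_rows([
  {"gripper":-1,"linear":[-0.191,-0.292,0],"delta_rot":[0,0,-1.012]},
  {"gripper":-1,"linear":[-0.191,-0.292,0],"delta_rot":[0,0,-1.012]},
  {"gripper":-1,"linear":[-0.191,-0.292,0],"delta_rot":[0,0,-1.012]},
  {"gripper":-1,"linear":[-0.191,-0.292,0],"delta_rot":[0,0,-1.012]},
  {"gripper":-1,"linear":[-0.191,-0.292,0],"delta_rot":[0,0,-1.012]},
  {"gripper":-1,"linear":[-0.191,-0.292,0],"delta_rot":[0,0,-1.012]},
  {"gripper":-1,"linear":[-0.191,-0.292,0],"delta_rot":[0,0,-1.012]},
  {"gripper":-1,"linear":[-0.191,-0.292,0],"delta_rot":[0,0,-1.012]},
])

```text
clock: 10.45
position: [0.4582, -0.2778, 0.2151]
ee_rot: [-0.002, 0.526, 0.851, -0.001]
contact_force: [1.1, 0.6, 0.3]
width: 0.0855
gripper_force: 0.0
```

Emit:
send_rows([
  {"gripper":-1,"linear":[0,0,0],"delta_rot":[0,0,0]},
  {"gripper":-1,"linear":[0,0,0],"delta_rot":[0,0,0]},
  {"gripper":-1,"linear":[0,0,0],"delta_rot":[0,0,0]},
])

```text
clock: 10.75
position: [0.4628, -0.2721, 0.2165]
ee_rot: [-0.001, 0.521, 0.853, 0.0]
contact_force: [-0.2, 0.5, -0.4]
width: 0.0856
gripper_force: 0.0
```

```bash
python3 - <<'E'
from h import *
d=snap('wrist','w5'); s=d['state'];print(s['position'],s['ee_rot'],s['qpos'],s['clock'])
c=proj(d,[.4615,-.274,.07])[0].astype(int);print(c)
# side view of the pin home + block
e=snap('side','s5'); u=proj(e,[.6527,.0173,.065])[0].astype(int)
a=crop('w5',c[0]-60,c[1]-55,120,110,5); b=crop('s5',u[0]-10,u[1]-27,20,55,10)
cv2.imwrite('pics/m5.png',np.hstack([a,b]));print(a.shape,b.shape,u)
E
```

```text
[ 0.46282736 -0.27212741  0.21649305] [-6.04169213e-04  5.21138986e-01  8.53471533e-01  3.66753007e-04] [-6.61553474e-01  2.28290997e-01  1.60901104e+00  6.13556605e-04
  1.30557423e+00 -1.13614082e+00] 10.75
[254 179]
(550, 600, 3) (550, 200, 3) [274 161]
```

View pics/m5.png

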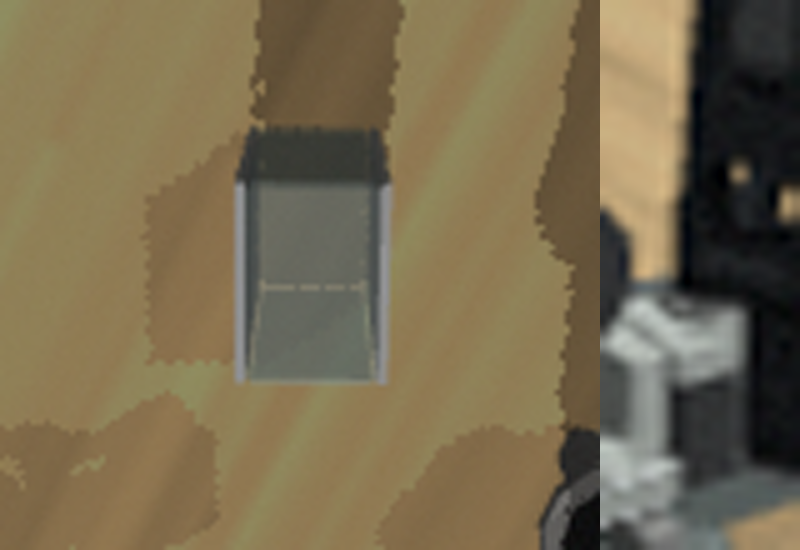

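The block's top lies square to the gripper. Its corners in the crop are (236,182), (392,182), (388,382) and (236,382), and the whitish frosted sides face the fingers left and right. The side inset is hidden by the arm.

```bash
python3 - <<'E'
from h import *
d=load('w5'); g=lambda x,y:onz(d,(194+(x+.5)/5-.5,124+(y+.5)/5-.5),.07)
A,B,C,D=[g(*p) for p in((236,182),(392,182),(388,382),(236,382))]
c=(A+B+C+D)/4; print('c',c,'dims',np.linalg.norm(B-A),np.linalg.norm(C-D),np.linalg.norm(D-A),np.linalg.norm(C-B))
v=B-A+C-D; print('line deg',np.degrees(np.arctan2(v[1],v[0])),'blk y',np.degrees(np.arctan2(*(D-A+C-B)[[1,0]])))
q=d['state']['ee_rot']; r=R.from_quat([q[1],q[2],q[3],q[0]]).as_matrix(); print('tool y',np.degrees(np.arctan2(r[1,1],r[0,1])),c-d['state']['position'])
E
```

```text
c [ 0.46349968 -0.27365821  0.07      ] dims 0.0295289640284279 0.02988068239520797 0.03981242903187879 0.03980623572814428
line deg 27.18952184853747 blk y -63.436188672179966
tool y 27.182615660795424 [ 0.00067232 -0.0015308  -0.14649305]
```

Emit:
send_rows([
  {"gripper":-1,"linear":[0.0007,-0.0015,-0.04],"delta_rot":[0,0,0]},
  {"gripper":-1,"linear":[0.0007,-0.0015,-0.08],"delta_rot":[0,0,0]},
  {"gripper":-1,"linear":[0.0007,-0.0015,-0.12],"delta_rot":[0,0,0]},
  {"gripper":-1,"linear":[0.0007,-0.0015,-0.15],"delta_rot":[0,0,0]},
  {"gripper":-1,"linear":[0.0007,-0.0015,-0.175],"delta_rot":[0,0,0]},
  {"gripper":-1,"linear":[0.0007,-0.0015,-0.187],"delta_rot":[0,0,0]},
  {"gripper":-1,"linear":[0.0007,-0.0015,-0.19],"delta_rot":[0,0,0]},
  {"gripper":-0.2,"linear":[0.0007,-0.0015,-0.19],"delta_rot":[0,0,0]},
])

```text
clock: 11.65
position: [0.4636, -0.2751, 0.0275]
ee_rot: [0.0, 0.522, 0.853, 0.0]
contact_force: [-0.2, 0.0, -0.3]
width: 0.0733
gripper_force: 0.0
```

Emit:
send_rows([
  {"gripper":0,"linear":[0,0,0],"delta_rot":[0,0,0]},
  {"gripper":0.1,"linear":[0,0,0],"delta_rot":[0,0,0]},
  {"gripper":0.2,"linear":[0,0,0],"delta_rot":[0,0,0]},
  {"gripper":0.3,"linear":[0,0,0],"delta_rot":[0,0,0]},
  {"gripper":0.4,"linear":[0,0,0],"delta_rot":[0,0,0]},
  {"gripper":1,"linear":[0,0,0],"delta_rot":[0,0,0]},
  {"gripper":1,"linear":[0,0,0],"delta_rot":[0,0,0]},
  {"gripper":1,"linear":[0,0,0],"delta_rot":[0,0,0]},
], newtons=30)

```text
clock: 12.45
position: [0.4634, -0.2755, 0.0279]
ee_rot: [0.001, 0.522, 0.853, -0.0]
contact_force: [0.3, 0.4, 5.8]
width: 0.03
gripper_force: 30.5
```

Emit:
send_rows([
  {"gripper":1,"linear":[0,0,0.006],"delta_rot":[0,0,0]},
  {"gripper":1,"linear":[0,0,0.02],"delta_rot":[0,0,0]},
  {"gripper":1,"linear":[0,0,0.045],"delta_rot":[0,0,0]},
  {"gripper":1,"linear":[0,0,0.08],"delta_rot":[0,0,0]},
  {"gripper":1,"linear":[0,0,0.12],"delta_rot":[0,0,0]},
  {"gripper":1,"linear":[0,0,0.155],"delta_rot":[0,0,0]},
  {"gripper":1,"linear":[0,0,0.175],"delta_rot":[0,0,0]},
  {"gripper":1,"linear":[0,0,0.18],"delta_rot":[0,0,0]},
])

```text
clock: 13.25
position: [0.464, -0.2759, 0.2099]
ee_rot: [0.003, 0.522, 0.853, -0.0]
contact_force: [-0.0, -0.1, -1.1]
width: 0.0299
gripper_force: 29.9
```

Emit:
send_rows([
  {"gripper":1,"linear":[0.006,0.02,0],"delta_rot":[0,0,-0.05]},
  {"gripper":1,"linear":[0.016,0.055,0],"delta_rot":[0,0,-0.13]},
  {"gripper":1,"linear":[0.029,0.095,0],"delta_rot":[0,0,-0.21]},
  {"gripper":1,"linear":[0.042,0.135,0],"delta_rot":[0,0,-0.29]},
  {"gripper":1,"linear":[0.055,0.175,0],"delta_rot":[0,0,-0.37]},
  {"gripper":1,"linear":[0.068,0.215,0],"delta_rot":[0,0,-0.45]},
  {"gripper":1,"linear":[0.08,0.255,0],"delta_rot":[0,0,-0.52]},
  {"gripper":1,"linear":[0.092,0.295,0],"delta_rot":[0,0,-0.567]},
])

```text
clock: 14.05
position: [0.5542, 0.0217, 0.2055]
ee_rot: [-0.001, 0.741, 0.672, -0.001]
contact_force: [0.1, 0.7, -0.3]
width: 0.0299
gripper_force: 29.8
```

Emit:
send_rows([
  {"gripper":1,"linear":[0.012,0.04,0],"delta_rot":[0,0,0]},
  {"gripper":1,"linear":[0.024,0.08,0],"delta_rot":[0,0,0]},
  {"gripper":1,"linear":[0.035,0.115,0],"delta_rot":[0,0,0]},
  {"gripper":1,"linear":[0.042,0.138,0],"delta_rot":[0,0,0]},
  {"gripper":1,"linear":[0.044,0.147,0],"delta_rot":[0,0,0]},
  {"gripper":1,"linear":[0.044,0.147,0],"delta_rot":[0,0,0]},
  {"gripper":1,"linear":[0.044,0.147,0],"delta_rot":[0,0,0]},
])

```text
clock: 14.75
position: [0.5982, 0.1657, 0.2063]
ee_rot: [-0.0, 0.74, 0.673, -0.001]
contact_force: [-0.7, -0.6, -0.4]
width: 0.03
gripper_force: 29.9
```

Emit:
send_rows([
  {"gripper":1,"linear":[0.0012,0.0013,-0.015],"delta_rot":[0,0,0]},
  {"gripper":1,"linear":[0.0012,0.0013,-0.04],"delta_rot":[0,0,0]},
  {"gripper":1,"linear":[0.0012,0.0013,-0.07],"delta_rot":[0,0,0]},
  {"gripper":1,"linear":[0.0012,0.0013,-0.095],"delta_rot":[0,0,0]},
  {"gripper":1,"linear":[0.0012,0.0013,-0.112],"delta_rot":[0,0,0]},
  {"gripper":1,"linear":[0.0012,0.0013,-0.1184],"delta_rot":[0,0,0]},
  {"gripper":1,"linear":[0.0012,0.0013,-0.1184],"delta_rot":[0,0,0]},
  {"gripper":1,"linear":[0.0012,0.0013,-0.1184],"delta_rot":[0,0,0]},
])

```text
clock: 15.55
position: [0.6008, 0.1676, 0.0898]
ee_rot: [0.001, 0.74, 0.672, 0.001]
contact_force: [-0.2, -1.6, -0.5]
width: 0.0298
gripper_force: 29.9
```

```bash
python3 - <<'E'
from h import *
d=snap('wrist','w6'); s=d['state']; e=snap('side','s6'); f=snap('scene','c6')
print(s['position'],s['ee_rot'],s['qd'].round(3),s['contact_force'],s['width'])
# pin check: grip in scene view at expected home place: dark column profile
t=[.6525,.0177]
for n,im in(('scene',f),('side',e)):
    i=cv2.cvtColor(im['pixels'],cv2.COLOR_BGR2GRAY); P=proj(im,[[*t,z] for z in(.091,.077,.063,.059)]); print(n,P.round(1).tolist())
    c=P[1].round().astype(int)
    for r in i[c[1]-8:c[1]+9,c[0]-6:c[0]+7]: print(' '.join(f'{v:3d}' for v in r))
# block in wrist view: predicted top corners + bench edge predicted, vs edges
p=s['position']; th=-.094; X=np.array([np.cos(th),np.sin(th),0]);Y=np.array([-np.sin(th),np.cos(th),0])
c=np.array([p[0],p[1],.130])+.0016*Y
print(proj(d,[c+a*.015*X+b*.02*Y for a,b in((-1,-1),(1,-1),(1,1),(-1,1))]).round(1).tolist())
i=cv2.cvtColor(d['pixels'],cv2.COLOR_BGR2GRAY); print('cols',i[215,180:330:2].tolist()); print('rows',i[140:290:2,256].tolist())
E
```

```text
[0.60083975 0.16759483 0.08976636] [5.60129001e-04 7.40172155e-01 6.72416842e-01 6.76434799e-04] [ 0.007 -0.007 -0.013 -0.    -0.002  0.001] [-0.22451869 -1.62762548 -0.49767522] 0.02980763940860925
scene [[286.2, 204.9], [285.9, 208.4], [285.6, 211.9], [285.5, 212.9]]
110 112 112 100  75  76  75  79  79  77  78  79  74
114 113 107  84  74  79  81  83  76  76  81  83  73
112 113 106  86  72  88  74  65  89  81  79  76  73
112 131 123 108  80  31  25  28  33  45  71  74  66
113 137 144 121  34  15  10   5   9  12  72 102  84
120 142 146 127  32  14  18  13   6   7  58 123 144
125 107 110  93  17  18  16  16  11   0  88 148 144
139 138 139 120  28   0   3  17   0   0  70 118 104
136 142 146 123   0   0   5   3   2  15  91 149 139
112 109 116 105   0   1  15   9   0   4  60  99  90
112 110 112  86   0   3   4   0   0   9  55  87  84
115 113 101  57   4   6   1   4   4   5  51  79  82
109 101  86  70   0  19  13  14   3  20  52  73  81
139 125  94  91  63   9   0   0   2  34  67  81  82
142 137 115  79  98 102  79 100 110  80  61  97 145
135 133 136 127 104  72  58  50  47  91 135 138 13
[... 1068 characters left out ...]
.2]]
cols [96, 98, 99, 100, 101, 101, 104, 104, 104, 94, 104, 104, 104, 104, 103, 104, 105, 105, 105, 105, 104, 89, 88, 67, 66, 76, 72, 72, 69, 68, 68, 69, 69, 68, 67, 68, 67, 67, 68, 67, 68, 68, 65, 70, 73, 73, 73, 72, 72, 72, 60, 61, 61, 68, 67, 104, 102, 105, 105, 105, 103, 103, 104, 105, 105, 105, 104, 105, 147, 147, 149, 149, 149, 150, 151]
rows [103, 104, 103, 104, 103, 104, 104, 104, 104, 104, 102, 102, 103, 103, 103, 105, 105, 104, 102, 104, 102, 105, 105, 106, 104, 104, 104, 83, 72, 73, 68, 68, 69, 68, 69, 69, 67, 68, 67, 67, 68, 68, 68, 68, 68, 69, 68, 68, 68, 67, 68, 69, 69, 68, 67, 107, 109, 125, 109, 109, 107, 108, 107, 109, 108, 108, 109, 108, 109, 109, 107, 108, 106, 108, 108]
```

```bash
python3 - <<'E'
from h import *
d=load('w6'); p=d['state']['position']; th=-.094; X=np.array([np.cos(th),np.sin(th),0]);Y=np.array([-np.sin(th),np.cos(th),0])
M=np.array([.5993,.1683,0]) # beam mid
i=cv2.cvtColor(d['pixels'],cv2.COLOR_BGR2GRAY).astype(int)
c=np.array([p[0],p[1],0])+.0016*Y
print('block low far edge',proj(d,[c+Y*.02+[0,0,.062],c+Y*.02+[0,0,.132]]).round(1).tolist())
for by in(.04,.06,.08,.1):
    P=proj(d,[M-[0,0,0]+Y*(by-.03)+a*.045*X+[0,0,.014] for a in(-1,1)]); print(by,P.round(1).tolist())
    r=int(round(P[:,1].mean()))
    if r<0: continue
    for u in P[:,0]:
        u=int(u); print('   ',max(u-16,0),i[r,max(u-16,0):u+17].tolist())
P=proj(d,[M+Y*(.141-.03)+a*.04*X+[0,0,.122] for a in(-1,1)]); print('screen',P)
for r in(246,248,250,252,254): print(r,i[r,200:312:2].tolist())
E
```

```text
block low far edge [[255.7, 193.6], [254.8, 250.7]]
0.04 [[192.6, 189.0], [315.1, 188.8]]
    176 [145, 145, 144, 145, 147, 148, 147, 147, 148, 148, 149, 149, 150, 150, 104, 105, 105, 106, 105, 72, 85, 103, 106, 105, 105, 106, 105, 105, 106, 104, 106, 107, 107]
    299 [105, 106, 105, 105, 104, 106, 104, 105, 105, 105, 106, 105, 105, 105, 105, 105, 95, 100, 148, 148, 149, 148, 148, 149, 150, 150, 150, 151, 151, 150, 152, 151, 150]
0.06 [[190.9, 162.2], [316.5, 162.0]]
    174 [145, 145, 146, 147, 148, 148, 149, 149, 149, 150, 150, 151, 150, 151, 104, 104, 105, 105, 104, 104, 80, 94, 108, 105, 104, 104, 104, 71, 72, 71, 72, 72, 71]
    300 [105, 105, 104, 104, 103, 103, 104, 102, 102, 102, 103, 103, 103, 102, 103, 103, 98, 100, 123, 148, 148, 149, 149, 149, 149, 150, 150, 151, 151, 151, 151, 151, 149]
0.08 [[189.1, 134.0], [318.0, 133.7]]
    173 [146, 147, 148, 148, 148, 149, 149, 150, 150, 150, 150, 151, 152, 152, 151, 153, 105, 104, 104, 77, 66, 72, 73, 72, 73, 73, 72, 72, 72, 73, 71, 72, 71]
    302 [102, 103, 102, 104, 104, 105, 104, 103, 105, 104, 103, 104, 103, 102, 103, 102, 9
[... 1037 characters left out ...]
00, 100, 100, 108, 107, 106, 107, 107, 107, 108, 109, 107, 107, 108, 107, 108, 108, 109, 108, 108, 108, 108, 107, 89, 91, 90, 90, 91, 88, 60, 89, 90, 91, 52, 54, 53, 53, 19, 17]
252 [22, 21, 21, 19, 53, 53, 53, 55, 109, 165, 164, 77, 83, 99, 101, 99, 100, 100, 99, 100, 106, 109, 109, 107, 109, 109, 108, 108, 109, 109, 109, 109, 106, 109, 110, 109, 108, 108, 108, 107, 91, 90, 91, 91, 91, 90, 60, 165, 164, 160, 53, 53, 53, 51, 36, 25]
254 [18, 19, 13, 26, 54, 52, 54, 52, 109, 165, 165, 105, 105, 105, 104, 105, 104, 105, 107, 108, 126, 127, 124, 127, 126, 125, 125, 125, 125, 126, 126, 127, 125, 124, 126, 126, 126, 126, 126, 122, 92, 91, 91, 92, 90, 90, 91, 164, 165, 161, 53, 50, 53, 53, 52, 17]
```

Emit:
send_rows([
  {"gripper":1,"linear":[0,0,0],"delta_rot":[0,0,0]},
  {"gripper":1,"linear":[0,0,0],"delta_rot":[0,0,0]},
  {"gripper":1,"linear":[0,0,0],"delta_rot":[0,0,0]},
])

```text
clock: 16.0
position: [0.6002, 0.1683, 0.089]
ee_rot: [0.0, 0.74, 0.673, 0.0]
contact_force: [-0.6, -0.5, -0.6]
width: 0.0301
gripper_force: 29.9
```

Emit:
send_rows([
  {"gripper":1,"linear":[-0.0012,-0.0013,-0.0011],"delta_rot":[0,0,0]},
  {"gripper":1,"linear":[-0.0012,-0.0013,-0.0011],"delta_rot":[0,0,0]},
  {"gripper":1,"linear":[-0.0012,-0.0013,-0.0011],"delta_rot":[0,0,0]},
  {"gripper":1,"linear":[-0.0012,-0.0013,-0.0011],"delta_rot":[0,0,0]},
  {"gripper":1,"linear":[-0.0012,-0.0013,-0.0011],"delta_rot":[0,0,0]},
  {"gripper":1,"linear":[-0.0012,-0.0013,-0.0011],"delta_rot":[0,0,0]},
])

```text
clock: 16.6
position: [0.599, 0.1669, 0.0876]
ee_rot: [0.0, 0.74, 0.673, 0.0]
contact_force: [0.2, 0.0, -1.4]
width: 0.0292
gripper_force: 29.9
```

```bash
python3 - <<'E'
from rig import *
s=get_state(); print(s['position'],s['qd'].round(4),s['contact_force'],s['width'])
print(sign_off())
E
```

```text
[0.59899431 0.16692113 0.08763728] [-0.0008  0.0001  0.0003  0.0008  0.0012  0.0001] [ 0.23452406  0.02463576 -1.4192176 ] 0.029212316281838034
the job is handed in; nothing more can be done
None
```

The pin is home in the lock hole and released. The gripper holds the clear block by its frosted sides, upright and still, by my measurements within about 1 mm of the midpoint between lamp and screen on the light path. I handed the job in at 16.6 s; no verdict came back.

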